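# Shut the utensil chest and bolt its lid

## Robot

A 6-joint arm with a two-finger parallel gripper is mounted at the origin on a cart in front of the work surface, level with it; the furniture and walls round the work are solid. World frame = base frame: x ahead of the robot, y to its left, z up, the work surface at z = 0. Lengths are in m, angles in rad, forces in N, time in s.
With the tool pointing down it reaches from about 0.25 to 0.775 m from the base axis. Payload 4 kg.
Tool frame: the origin (TCP) lies on the centre line of the jaws, within the pads' length; the fingertips stand 8 mm ahead of it and the grasp point (between the pads) lies 11 mm behind it; z points along the fingers, y is the direction in which the jaws open and shut (so a half turn about z gives the same grasp; the last joint's range is limited). The gripper opens to 94 mm and grips with 3 to 60 N. Pads are 16 mm wide; open, the fingers measure 119 mm over their backs; the gripper's body (75 mm by 177 mm) begins 78 mm behind the grasp point.
Start: joints at [-1.387, 0.087, 1.371, -0, 1.684, -0.103], TCP at [0.156, -0.528, 0.214] pointing down, gripper open.
Joint ranges: [-3.1, 3.1], [-0.76, 2.03], [0.27, 2.55], [-1.08, 4.22], [0.17, 2.65], [-2.57, 2.57]. Speed limits (rad/s): [2.79, 2.79, 3.14, 3.14, 3.14, 3.14].

## Interface

Orientations are given as [roll, pitch, yaw] about the fixed x, y, z axes, in that order (R = Rz(yaw) Ry(pitch) Rx(roll)).
In Python, from bench import robot gives the robot as it stands.
- The arm moves only by the shell command python3 -m crank 'ROWS' [OPENING]. ROWS is JSON, a list of rows, each a list of 4 numbers: the shift along the tool's x, y, z scaled (see below), then the turn about the tool's z scaled (see below). A call has exactly 10 rows; each row shifts and turns the commanded pose from where the row before left it, along the tool's axes as they then stand; what a row does not reach is not made up. The controller multiplies each number of a shift by 0.2 m and each number of a turn by pi/2 rad. A row lasts 1/8 s, in which the tool goes at most 62.5 mm and 10.7 degrees, less where a joint would pass 70% of its speed; a pose out of reach is approached as far as the arm can. A call with a number of a shift or a turn outside -1 to 1 is refused whole. A call with a gripper value outside its range is refused whole. OPENING is the gripper command: -1 is fully open, 1 is shut, values between are in proportion, set as the call begins (- or left out, the last holds). The fingers move at their own pace and stop on an object; the grip force is fixed at half the most. Time passes only in rows, so rows that do not move let the fingers close, or fill a call up. It gives the time, the measured TCP pose, the force and the opening at its end, in the units of the state.
- robot.get_obs(): the state, without advancing time (a new reading comes with each control period).
- robot.snapshot(name): name is "scene" or "top" or "wrist"; returns (picture, depth): 420x560x3 uint8, red, green, blue; 420x560 float32, m along the optical axis (not along the pixel's ray), 0 where there is no reading.
- robot.camera_params(name): a dict with "fx", "fy", "cx", "cy" (pixels), "distortion" ([k1, k2, p1, p2, k3] as OpenCV has them; the pictures are not rectified), "world_from_camera" (4x4, takes a point from camera to world coordinates). Camera axes: x right, y down, z forward; pixel columns grow to the right and rows downward; lengths in m; the calibration is good to about 2 mm. A picture is of the moment at which its call begins: read the wrist's pose just before it. camera_params takes no time and is no camera call; for the wrist camera it gives the pose at the moment of the call.
- robot.close_job(): hands the job in, once; it reports no verdict.
The state is a dict: "time": time; "joint_positions": joint angles; "qvel": joint speeds; "joint_torque": joint torques, N m; "tool_pos": TCP position; "ee_rot": TCP orientation; "wrist_force": force on the tool from outside, world axes, zero at the start; "wrist_torque": the same for the moment, N m; "width": finger opening in m.
Only numpy, scipy, OpenCV 4.12 (cv2) and the standard library are available. Lean on these libraries where they do the work, as an engineer would, in place of code of your own. Each camera call takes 0.05 s, during which the arm holds its last target.

## Task

The sharp peeler is put away in the wooden chest: shut the chest's lid, then lock it with the barrel bolt: lift the bolt's handle out of its notch, slide the bolt through the staple on the lid as far as it goes, and let the handle drop fully into the other notch. Work the bolt by feel without forcing it against its end stop, and leave the things around the chest where they stand.

Things in the scene. Friction and masses are not known exactly. Their poses are not given: they have to be found in the camera images.
- chest: wooden chest fixed to the worktop, 200 (x) x 340 (y) x 80 mm high. Origin: on its underside, midway front to back, below the seam of lid and deck; x to its back, y to its left, z up; turned up to 0.25 rad. Left (y 0 to 180): closed deck, top 80 mm above the origin, carrying the bolt. Right (y -160 to 0): open compartment under the lid, flush with the deck when shut.
- chest_lid (a joint): lid hinge, rad: 0 shut, starts 0.3 to 0.75 open. Board 200 (x) x 158 (y) x 12 mm; hinge along chest x at chest y = -160, z = 74 mm; the edge next to the deck rises. Stiff (0.55 N m friction): stays where left, push it all the way down, 4 to 8 N. The steel staple on it is 27 mm wide, 39 mm high; the lid's front half (chest x < 0) is bare.
- lid_front (a point): point on the lid's upper face to push on, 115 mm from the hinge line, 40 mm in front of the middle (chest x = -40 mm); moves with the lid
- bolt_axis (a point): fixed point on the axis of the bolt where the handle turns in the near notch: chest (20, 137, 106) mm. The axis runs along chest y, 26 mm above the deck. Barrel and straps reach 12 mm to the front of it and 10 mm above it.
- bolt (a joint): slide of the steel bolt, m: 0 in the near notch, where it starts; grows along chest -y, into the staple (17 mm opening, free only with the lid shut). 2 N friction. The far notch is 50 to 86 mm from the near one: its plate is adjustable, differs every time and is not measured. The lifted handle slides until its stem meets the end stop; there it is over the far notch, with 1.5 mm of play each way.
- bolt_handle (a joint): turn of the handle about the bolt's axis, rad: 0 level to the front (chest -x), fully down in a notch; grows as it is lifted; stop at 0.96. Between the notches the plates (18 to 27 mm in front of the axis, tops 8 mm above axis height) block it below 0.6: keep 0.65 to 0.9 while sliding. The end stop, 12 to 18 mm in front of the axis, is 24 mm above axis height. Turns easily, falls if let go.
- bolt_knob (a point): centre of the black ball knob, 18 mm across, at the end of the handle, 60 mm from the bolt's axis; the stem is 8 mm thick. Down, it is 26 mm above the deck, with bare deck below and to both sides; it moves along chest -y with the bolt and on a 60 mm circle about the axis with the handle.
- mug: white dotted mug, 82x114x91 mm, a bystander that is to be left alone; origin: centre of its underside
- honey_jar: honey jar with yellow lid, 71x70x86 mm, a bystander that is to be left alone; origin: centre of its underside
- tomato_tin: low green tin, 75x75x58 mm, a bystander that is to be left alone; origin: centre of its underside
- salt_shaker: grey salt shaker, 44x44x90 mm, a bystander that is to be left alone; origin: centre of its underside
- spice_jar_1: red-capped spice jar, 45x45x106 mm, a bystander that is to be left alone; origin: centre of its underside
- lemon: yellow lemon, 71x53x51 mm, a bystander that is to be left alone; origin: centre of its underside

How it is judged:
By the outcome, as a careful person would: the job done as asked, in the order asked, and still so for the second after the job is handed in, with the robot touching nothing.
It also fails if it takes over 48 s, if anything falls off the work surface, if the arm or the gripper's body presses on something with over 40 N, if the wrist force passes 120 N, or if a joint passes its speed limit or range.

## Working session

There is one attempt and no reset: what is moved stays moved. The work goes in short steps, Python scripts to look and compute and a shell command to move; the robot and the scene stay as the last step left them, time stands still between calls to the robot, and variables do not carry over. Pictures are saved under pics/ and viewed, and the job is handed in when it is done.

```bash
ls; mkdir -p pics; python3 - <<'E'
from bench import robot
import cv2,numpy as np
o=robot.get_obs()
print(o)
for n in ["scene","top","wrist"]:
    p,d=robot.snapshot(n); cv2.imwrite(f"pics/{n}0.png",p[:,:,::-1]); np.save(f"pics/{n}0.npy",d)
    c=robot.camera_params(n); print(n,c)
    np.save(f"pics/{n}0_c.npy",c,allow_pickle=True)
E
```

```text
pics
{'time': 0.0, 'joint_positions': array([-1.38708946e+00,  8.79390219e-02,  1.37221603e+00,  3.95913055e-07,
        1.68362960e+00, -1.03111829e-01]), 'qvel': array([-0.00012037,  0.0009638 , -0.00042274, -0.00137026,  0.00035759,
        0.00028576]), 'joint_torque': array([-1.97840985e-03, -3.40184391e+01, -3.02429867e+01,  7.16269319e-02,
        3.29552300e-02, -1.49746807e-04]), 'tool_pos': array([ 0.15548811, -0.52700952,  0.21233231]), 'ee_rot': array([-3.13941233e+00, -2.26012602e-04,  2.86818490e-01]), 'wrist_force': array([ 0.40635548, -0.35373108, -0.111392  ]), 'wrist_torque': array([-0.0363277 ,  0.00695293,  0.00835049]), 'width': 0.09391052112458313}
scene {'fx': 538.6384663274954, 'fy': 538.6384663274954, 'cx': 279.1973963615276, 'cy': 218.1109123479874, 'distortion': array([-0.09359599,  0.        ,  0.        ,  0.        ,  0.        ]), 'world_from_camera': array([[ 0.49726727, -0.39224835,  0.77386465, -0.41225586],
       [-0.86752853, -0.2360406 ,  0.43781171, -0.46537048],
       [ 0.01093256, -0.88905909, -0.4576619 ,  0.65341232],
       [ 0.        ,  
[... 354 characters left out ...]
,  0.0927037 ],
       [ 0.01022481, -0.09596132, -0.99533255,  1.12350526],
       [ 0.        ,  0.        ,  0.        ,  1.        ]])}
wrist {'fx': 368.44306626994324, 'fy': 368.44306626994324, 'cx': 286.6264853288988, 'cy': 209.10293082193232, 'distortion': array([-0.00543619,  0.        ,  0.        ,  0.        ,  0.        ]), 'world_from_camera': array([[ 2.82844866e-01, -9.18691103e-01, -2.75690838e-01,
         2.35802140e-01],
       [-9.59165668e-01, -2.70892362e-01, -8.13544695e-02,
        -5.03675953e-01],
       [ 5.70849781e-05,  2.87443881e-01, -9.57797480e-01,
         3.82727830e-01],
       [ 0.00000000e+00,  0.00000000e+00,  0.00000000e+00,
         1.00000000e+00]])}
```

View pics/scene0.png

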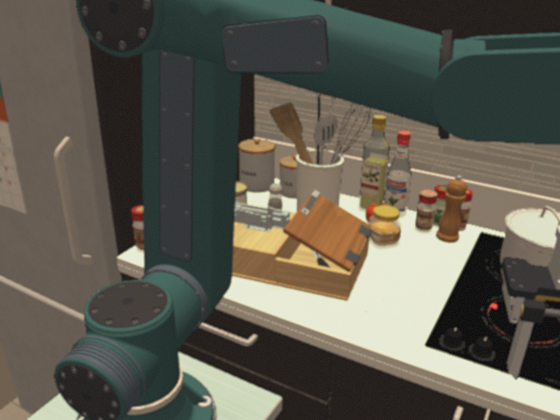

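View pics/top0.png

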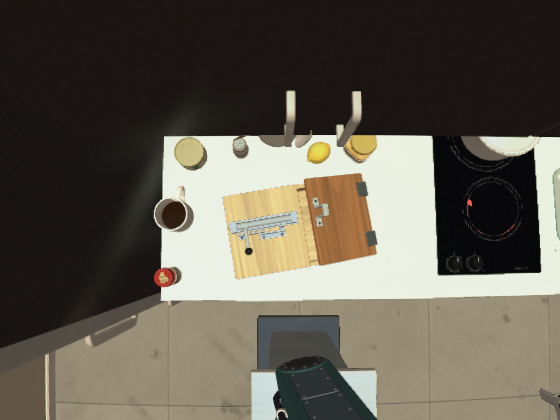

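The scene view is mostly hidden by the arm. The top view shows the chest at about (225-375, 175-278), with the knob at (249,251) and the lid open on the right. Next I'll enlarge it.

```bash
cat > h.py <<'E'
import numpy as np,cv2
def load(n): return cv2.imread(f"pics/{n}.png"),np.load(f"pics/{n}.npy"),np.load(f"pics/{n}_c.npy",allow_pickle=True).item()
def ray(c,uv):
    K=np.array([[c['fx'],0,c['cx']],[0,c['fy'],c['cy']],[0,0,1]])
    p=cv2.undistortPoints(np.array(uv,float).reshape(-1,1,2),K,c['distortion']).reshape(-1,2)
    return np.c_[p,np.ones(len(p))]
def at_depth(c,uv,d):
    r=ray(c,uv)*np.asarray(d).reshape(-1,1); M=c['world_from_camera']; return r@M[:3,:3].T+M[:3,3]
def at_z(c,uv,z):
    M=c['world_from_camera']; r=ray(c,uv)@M[:3,:3].T; s=(z-M[2,3])/r[:,2]; return M[:3,3]+r*s[:,None]
def proj(c,P):
    M=np.linalg.inv(c['world_from_camera']); P=np.atleast_2d(P)
    K=np.array([[c['fx'],0,c['cx']],[0,c['fy'],c['cy']],[0,0,1]])
    return cv2.projectPoints(P@M[:3,:3].T+M[:3,3],np.zeros(3),np.zeros(3),K,c['distortion'])[0].reshape(-1,2)
E
python3 - <<'E'
from h import *
im,d,c=load("top0")
cv2.imwrite("pics/top0c.png",cv2.resize(im[165:285,215:385],None,fx=4.7,fy=4.7,interpolation=cv2.INTER_CUBIC))
# heightmap
u,v=np.meshgrid(np.arange(560),np.arange(420)); P=at_depth(c,np.c_[u.ravel(),v.ravel()],d.ravel()).reshape(420,560,3)
np.save("pics/P.npy",P)
for uv in [(240,265),(300,262),(292,200),(232,205),(249,251),(270,222),(340,200),(340,250),(400,250)]: print(uv,P[uv[1],uv[0]].round(4))
E
```

```text
(240, 265) [0.4201 0.1801 0.078 ]
(300, 262) [0.4263 0.0375 0.0742]
(292, 200) [0.5747 0.0554 0.0768]
(232, 205) [0.563  0.1993 0.0804]
(249, 251) [0.4533 0.1565 0.1132]
(270, 222) [0.5198 0.108  0.113 ]
(340, 200) [ 0.5703 -0.0553  0.1116]
(340, 250) [ 0.4541 -0.0517  0.122 ]
(400, 250) [ 0.4522 -0.2261 -0.0025]
```

View pics/top0c.png

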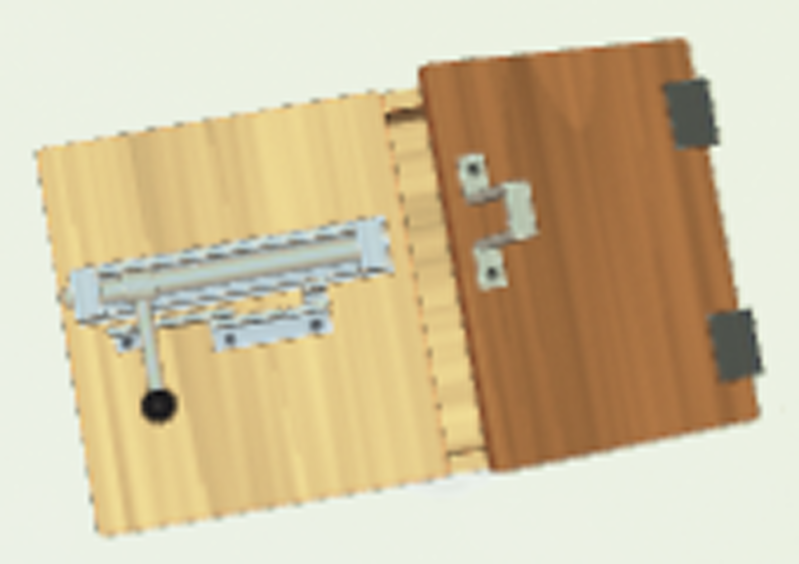

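```bash
cat > pose.py <<'E'
from h import *
def T(p): # x,y,yaw
    c,s=np.cos(p[2]),np.sin(p[2]); return lambda q:(np.atleast_2d(q)@np.array([[c,s,0],[-s,c,0],[0,0,1]])+np.array([p[0],p[1],0]))
E
python3 - <<'E'
from pose import *
from scipy.optimize import least_squares
im,d,c=load("top0")
px=np.array([(36,150),(104,534),(383,97),(450,472),(158,404)])+.5
px=px/4.7-.5+np.array([215,165])
m=np.array([[.1,.18,.08],[-.1,.18,.08],[.1,0,.08],[-.1,0,.08],[-.04,.137,.106]])
f=lambda p:(proj(c,T(p)(m))-px).ravel()
s=least_squares(f,[.5,.03,.1]); print(s.x, s.fun.reshape(-1,2).round(2))
np.save("pics/pose.npy",s.x)
print("knob",T(s.x)([-.04,.137,.106]),"axis",T(s.x)([.02,.137,.106]))
# lid angle: pixels on lid
for uv in [(320,240),(340,200),(355,240),(330,190)]:
    w=at_depth(c,[uv],[d[uv[1],uv[0]]])[0]; q=w-[*s.x[:2],0]; C,S=np.cos(s.x[2]),np.sin(s.x[2]); q=[C*q[0]+S*q[1],-S*q[0]+C*q[1],q[2]]
    print(uv,np.round(q,4),"ang",np.arctan2(q[2]-.074,q[1]+.16), "minus offs", np.arcsin(min(1,.006/np.hypot(q[2]-.074,q[1]+.16))))
E
```

```text
[0.51555208 0.02889371 0.16525903] [[-0.   -0.38]
 [-0.97  0.77]
 [ 0.   -1.7 ]
 [ 0.39  0.92]
 [ 0.57  0.3 ]]
knob [[0.45355948 0.15744688 0.106     ]] axis [[0.51274203 0.16731735 0.106     ]]
(320, 240) [-0.0436 -0.0266  0.1387] ang 0.4517957611463586 minus offs 0.04048871876984206
(340, 200) [ 0.0401 -0.0921  0.1116] ang 0.5059104454115766 minus offs 0.07735144484966462
(355, 240) [-0.0576 -0.1111  0.1027] ang 0.5312824087202812 minus offs 0.10597886800139274
(330, 190) [ 0.0663 -0.0721  0.1197] ang 0.4796728736047891 minus offs 0.060599685028068236
```

```bash
python3 -m crank '[[0,0,0,0.078],[0.2,-0.22,0,0],[0.2,-0.22,0,0],[0.2,-0.22,0,0],[0.2,-0.22,0,0],[0.2,-0.22,0,0],[0.2,-0.22,0,0],[0.2,-0.22,0,0],[0.2,-0.22,0,0],[0.1,-0.11,0,0]]' 1
python3 - <<'E'
from bench import robot
from h import *
n="wrist"
c=robot.camera_params(n);o=robot.get_obs();p,d=robot.snapshot(n)
cv2.imwrite("pics/w1.png",p[:,:,::-1]);np.save("pics/w1.npy",d);np.save("pics/w1_c.npy",c)
print(o['time'],o['tool_pos'],o['ee_rot'],o['wrist_force'],o['width'])
E
```

```text
time: 1.4
tool_pos: [0.4306, -0.1004, 0.2132]
ee_rot: [-3.141, 0.0, 0.168]
wrist_force: [-0.1, -0.4, 0.6]
width: 0.0003
1.4 [ 0.43060081 -0.1003606   0.21317689] [-3.14104865e+00  1.37695117e-04  1.67543795e-01] [-0.09484855 -0.39604008  0.59332906] 0.00027649189937380576
```

View pics/w1.png

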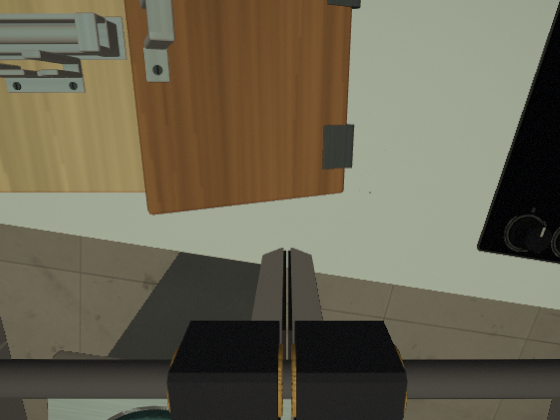

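```bash
python3 - <<'E'
from pose import *
im,d,c=load("w1"); s=np.load("pics/pose.npy")
def inv(w):
    q=w-np.array([s[0],s[1],0]);C,S=np.cos(s[2]),np.sin(s[2]);return np.c_[C*q[:,0]+S*q[:,1],-S*q[:,0]+C*q[:,1],q[:,2]]
uv=np.array([(20,191),(130,191),(343,192),(348,30),(200,100),(320,100)])
print(inv(at_z(c,uv[:2],.08)).round(4)); print(inv(at_depth(c,uv,d[uv[:,1],uv[:,0]])).round(4))
print(proj(c,T(s)([[-.1,.08,.08],[-.1,0,.08],[.1,0,.08],[-.1,-.16,.074],[.02,.08,.106]])))
E
```

```text
[[-0.0968  0.1123  0.08  ]
 [-0.0966  0.0188  0.08  ]]
[[-0.097   0.113   0.0791]
 [-0.0971  0.0196  0.0781]
 [-0.1173 -0.1746 -0.0005]
 [ 0.0283 -0.1599  0.0792]
 [-0.0224 -0.0559  0.1269]
 [-0.0223 -0.1393  0.0897]]
[[ 58.64477437 194.72692903]
 [152.56097527 194.88559637]
 [123.65073721 -83.31978626]
 [339.81384528 193.49084079]
 [  6.2755894   35.82373842]]
```

```bash
python3 -m crank '[[0.11,-0.115,0,0],[0.11,-0.115,0,0],[0.11,-0.115,0,0],[0,0,0.15,0],[0,0,0.15,0],[0,0,0.06,0],[0,0,0.06,0],[0,0,0.06,0],[0,0,0.06,0],[0,0,0.06,0]]' 1
```

```text
time: 2.7
tool_pos: [0.4842, -0.0239, 0.0933]
ee_rot: [-3.141, -0.002, 0.164]
wrist_force: [-0.0, 1.8, 3.5]
width: 0.0002
```

```bash
python3 -m crank '[[0,0,0.01,0],[0,0,0.01,0],[0,0,0.01,0],[0,0,0.005,0],[0,0,0.005,0],[0,0,0,0],[0,0,0,0],[0,0,0,0],[0,0,0,0],[0,0,0,0]]' 1
python3 - <<'E'
from bench import robot
from h import *
n="wrist"
c=robot.camera_params(n);o=robot.get_obs();p,d=robot.snapshot(n)
cv2.imwrite("pics/w2.png",p[:,:,::-1]);np.save("pics/w2.npy",d);np.save("pics/w2_c.npy",c)
print(o['time'],o['tool_pos'],o['ee_rot'],o['wrist_force'],o['width'])
E
```

```text
time: 3.95
tool_pos: [0.4834, -0.0241, 0.0881]
ee_rot: [3.141, -0.0, 0.164]
wrist_force: [-5.9, 1.6, 13.3]
width: 0.0005
3.95 [ 0.48341581 -0.02414413  0.08806088] [ 3.14117057e+00 -7.12373226e-05  1.64406872e-01] [-5.86571663  1.62698946 13.26557318] 0.0005311701744762157
```

View pics/w2.png

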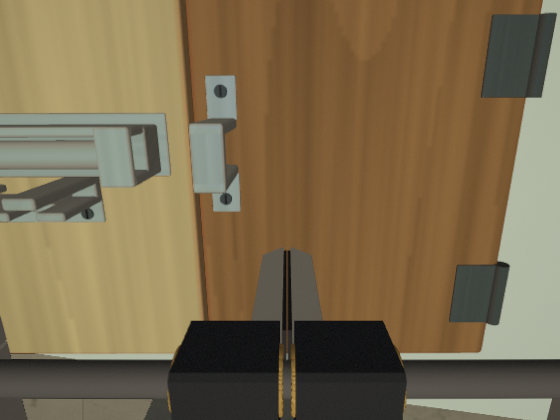

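```bash
python3 -m crank '[[0,0,-0.15,0],[0,0,-0.25,0],[0.012,-0.23,-0.1,0],[0,-0.23,0,0],[0,-0.23,0,0],[0,-0.23,0,0],[0,0,0,0],[0,0,0,0],[0,0,0,0],[0,0,0,0]]' 0
python3 - <<'E'
from bench import robot
from h import *
n="wrist"
c=robot.camera_params(n);o=robot.get_obs();p,d=robot.snapshot(n)
cv2.imwrite("pics/w3.png",p[:,:,::-1]);np.save("pics/w3.npy",d);np.save("pics/w3_c.npy",c)
print(o['time'],o['tool_pos'],o['ee_rot'],o['wrist_force'],o['width'])
E
```

```text
time: 5.25
tool_pos: [0.4563, 0.1567, 0.1854]
ee_rot: [3.141, 0.0, 0.162]
wrist_force: [-0.3, 0.8, -0.6]
width: 0.0469
5.25 [0.45625638 0.15674333 0.18539027] [3.14124486e+00 2.85207144e-05 1.62397662e-01] [-0.30760644  0.82018429 -0.62738671] 0.046923245797134756
```

View pics/w3.png

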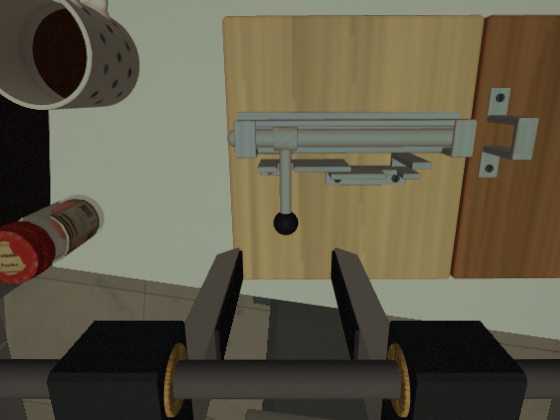

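The lid is shut. The knob is centred at (286,223) between the open fingers, and the raised end stop is near (405,160).

```bash
python3 - <<'E'
from pose import *
im,d,c=load("w3"); s=np.load("pics/pose.npy")
from scipy.optimize import least_squares
cv2.imwrite("pics/w3c.png",cv2.resize(im[90:240,220:480],None,fx=3,fy=3,interpolation=cv2.INTER_CUBIC))
px=np.array([(224,17),(236,280),(479,17),(456,279),(286,223)],float)
m=np.array([[.1,.18,.08],[-.1,.18,.08],[.1,0,.08],[-.1,0,.08],[-.04,.137,.106]])
r=least_squares(lambda p:(proj(c,T(p)(m))-px).ravel(),s);print(r.x,r.fun.reshape(-1,2).round(1))
np.save("pics/pose2.npy",r.x)
print(at_z(c,px[4:],.106), T(r.x)(m[4]), at_depth(c,px[4:],[d[223,286]]))
E
```

```text
[0.51693918 0.02809149 0.17640714] [[-4.2  0.1]
 [-0.3  3.4]
 [ 7.1 -3.7]
 [-3.7  1.3]
 [ 0.4  1.7]]
[[0.45470489 0.15645713 0.106     ]] [[0.45351734 0.15594558 0.106     ]] [[0.45724624 0.1568753  0.11353801]]
```

View pics/w3c.png

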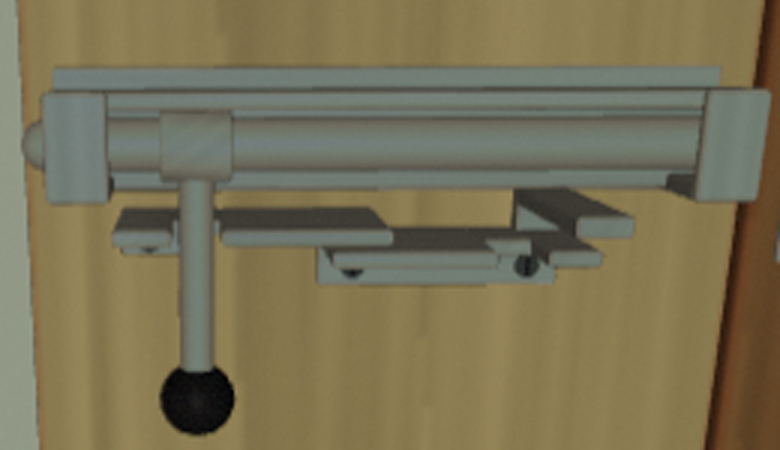

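```bash
python3 -m crank '[[0,0,0.15,0],[0,0,0.15,0],[0,0,0.1,0],[0,0,0.035,0],[0,0,0,0],[0,0,0,0],[0,0,0,0],[0,0,0,0],[0,0,0,0],[0,0,0,0]]' 0
python3 - <<'E'
from bench import robot
from h import *
n="wrist"
c=robot.camera_params(n);o=robot.get_obs();p,d=robot.snapshot(n)
cv2.imwrite("pics/w4.png",p[:,:,::-1]);np.save("pics/w4.npy",d);np.save("pics/w4_c.npy",c)
print(o['time'],o['tool_pos'],o['ee_rot'],o['wrist_force'],o['width'])
E
```

```text
time: 6.55
tool_pos: [0.456, 0.1578, 0.0985]
ee_rot: [3.142, -0.0, 0.164]
wrist_force: [-0.3, 0.4, 0.1]
width: 0.0473
6.55 [0.45596345 0.1578028  0.09849617] [ 3.14150440e+00 -9.98097149e-05  1.64305663e-01] [-0.32047881  0.42746629  0.08143064] 0.04732640135658411
```

View pics/w4.png

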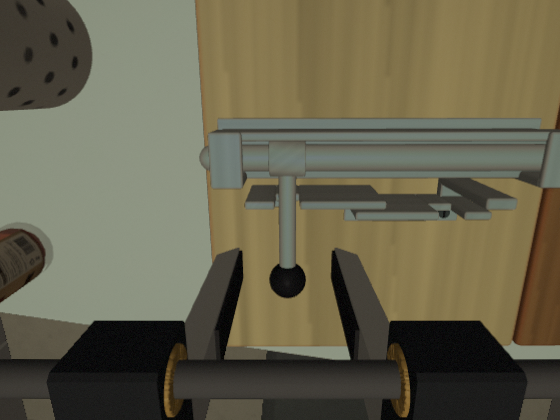

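```bash
python3 -m crank '[[0,0,0,0],[0,0,0,0],[0,0,0,0],[0,0,0,0],[0,0,0,0],[0,0,0,0],[0,0,0,0],[0,0,0,0],[0,0,0,0],[0,0,0,0]]' 1
python3 - <<'E'
from h import *
im,d,c=load("w4")
print(at_z(c,[(288,280)],.106),at_depth(c,[(288,280)],[d[280,288]+.009]))
E
```

```text
time: 7.85
tool_pos: [0.456, 0.1577, 0.0984]
ee_rot: [3.141, 0.0, 0.164]
wrist_force: [0.0, -1.9, -0.3]
width: 0.0166
[[0.45479318 0.15666503 0.106     ]] [[0.45397062 0.1565191  0.1044016 ]]
```

```bash
python3 -m crank '[[0.0025,0,-0.039,0],[0.0075,0,-0.038,0],[0.0125,0,-0.037,0],[0.017,0,-0.035,0],[0.0215,0,-0.0325,0],[0.0255,0,-0.0295,0],[0,0,0,0],[0,0,0,0],[0,0,0,0],[0,0,0,0]]' 1
python3 - <<'E'
from bench import robot
from h import *
n="wrist"
c=robot.camera_params(n);o=robot.get_obs();p,d=robot.snapshot(n)
cv2.imwrite("pics/w5.png",p[:,:,::-1]);np.save("pics/w5.npy",d);np.save("pics/w5_c.npy",c)
print(o['time'],o['tool_pos'],o['ee_rot'],o['wrist_force'],o['width'])
E
```

```text
time: 9.1
tool_pos: [0.4728, 0.1606, 0.1406]
ee_rot: [3.141, 0.0, 0.164]
wrist_force: [-1.9, -1.7, 1.6]
width: 0.0163
9.1 [0.47281696 0.1605619  0.1405974 ] [3.14144364e+00 2.95269184e-04 1.64308493e-01] [-1.93366771 -1.70799025  1.59892083] 0.016264243270147916
```

View pics/w5.png

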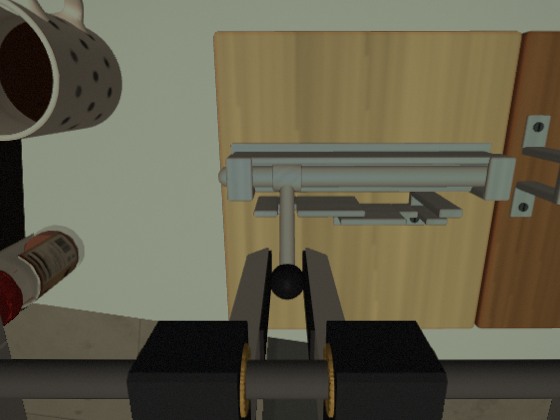

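```bash
python3 -m crank '[[0,0.02,0,0],[0,0.03,0,0],[0,0.03,0,0],[0,0.03,0,0],[0,0.03,0,0],[0,0.03,0,0],[0,0.03,0,0],[0,0.02,0,0],[0,0,0,0],[0,0,0,0]]' 1
```

```text
time: 10.4
tool_pos: [0.4804, 0.1164, 0.1407]
ee_rot: [3.14, -0.0, 0.164]
wrist_force: [-2.7, -2.9, 0.7]
width: 0.0164
```

```bash
python3 - <<'E'
from bench import robot
from h import *
n="wrist"
c=robot.camera_params(n);o=robot.get_obs();p,d=robot.snapshot(n)
cv2.imwrite("pics/w6.png",p[:,:,::-1]);np.save("pics/w6.npy",d);np.save("pics/w6_c.npy",c)
cv2.imwrite("pics/w6c.png",cv2.resize(p[130:300,220:440,::-1],None,fx=3.5,fy=3.5,interpolation=cv2.INTER_CUBIC))
print(o['time'],o['tool_pos'],o['wrist_force'],o['wrist_torque'])
E
```

```text
10.4 [0.48035431 0.11642325 0.14069648] [-2.68581199 -2.90173019  0.74072884] [-0.26497305  0.56637055 -0.02152428]
```

View pics/w6c.png

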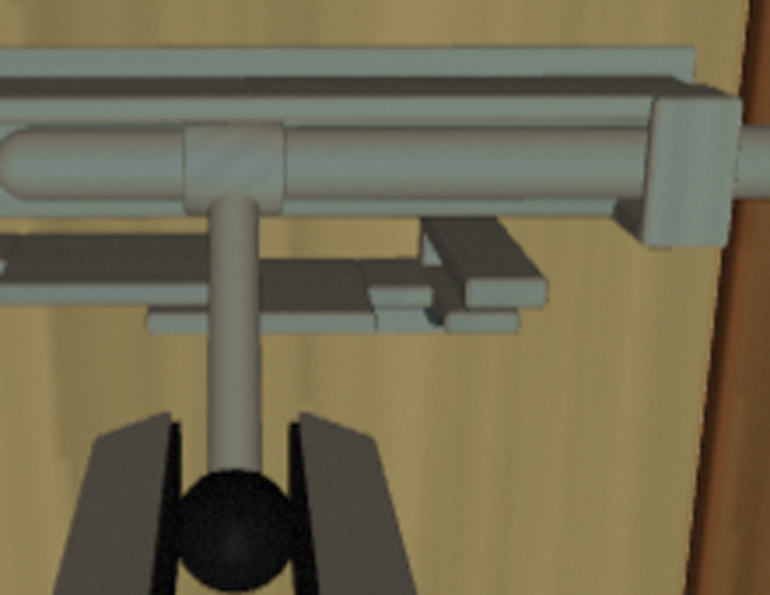

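```bash
python3 -m crank '[[0,0.02,0,0],[0,0.025,0,0],[0,0.025,0,0],[0,0.02,0,0],[0,0.01,0,0],[0,0.01,0,0],[0,0,0,0],[0,0,0,0],[0,0,0,0],[0,0,0,0]]' 1
python3 - <<'E'
from bench import robot
from h import *
n="wrist"
c=robot.camera_params(n);o=robot.get_obs();p,d=robot.snapshot(n)
cv2.imwrite("pics/w7c.png",cv2.resize(p[130:300,220:440,::-1],None,fx=3.5,fy=3.5,interpolation=cv2.INTER_CUBIC))
print(o['time'],o['tool_pos'],o['wrist_force'],o['wrist_torque'])
E
```

```text
time: 11.7
tool_pos: [0.4839, 0.0952, 0.1407]
ee_rot: [3.141, -0.0, 0.164]
wrist_force: [-3.3, -0.7, 0.5]
width: 0.0164
11.7 [0.48388975 0.09522735 0.14068581] [-3.26647826 -0.69313396  0.54634111] [-0.09780055  0.56975561 -0.02712917]
```

View pics/w7c.png

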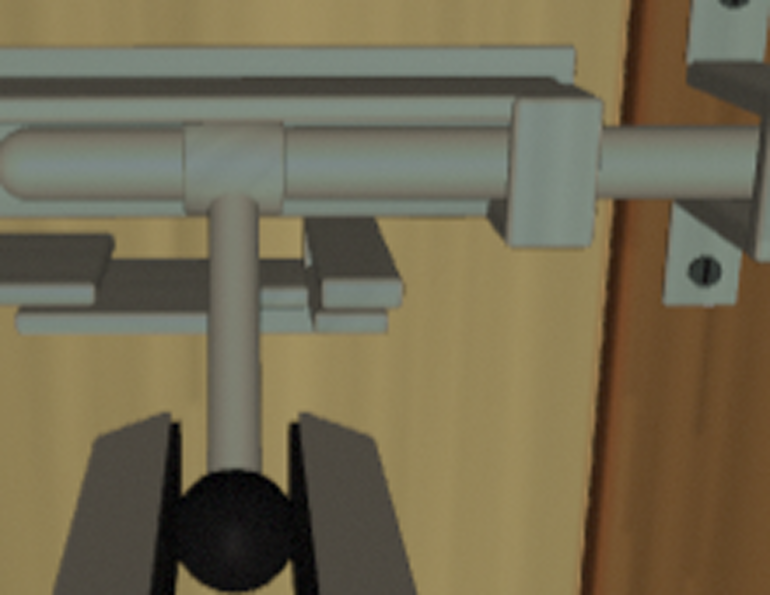

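```bash
python3 -m crank '[[0,0.005,0,0],[0,0.005,0,0],[0,0.005,0,0],[0,0.005,0,0],[0,0.005,0,0],[0,0.005,0,0],[0,0,0,0],[0,0,0,0],[0,0,0,0],[0,0,0,0]]' 1
```

```text
time: 13.0
tool_pos: [0.4849, 0.0894, 0.1407]
ee_rot: [3.141, -0.0, 0.164]
wrist_force: [-2.7, -0.4, 0.8]
width: 0.0162
```

```bash
python3 -m crank '[[0,0.005,0,0],[0,0,0,0],[0,0.005,0,0],[0,0,0,0],[0,0,0,0],[0,0,0,0],[0,0,0,0],[0,0,0,0],[0,0,0,0],[0,0,0,0]]' 1
python3 - <<'E'
from bench import robot
from h import *
p,d=robot.snapshot("wrist")
cv2.imwrite("pics/w8c.png",cv2.resize(p[130:300,220:440,::-1],None,fx=3.5,fy=3.5,interpolation=cv2.INTER_CUBIC))
E
```

```text
time: 14.25
tool_pos: [0.4851, 0.0876, 0.1406]
ee_rot: [3.141, 0.0, 0.164]
wrist_force: [-4.0, 1.2, 0.9]
width: 0.0163
```

View pics/w8c.png

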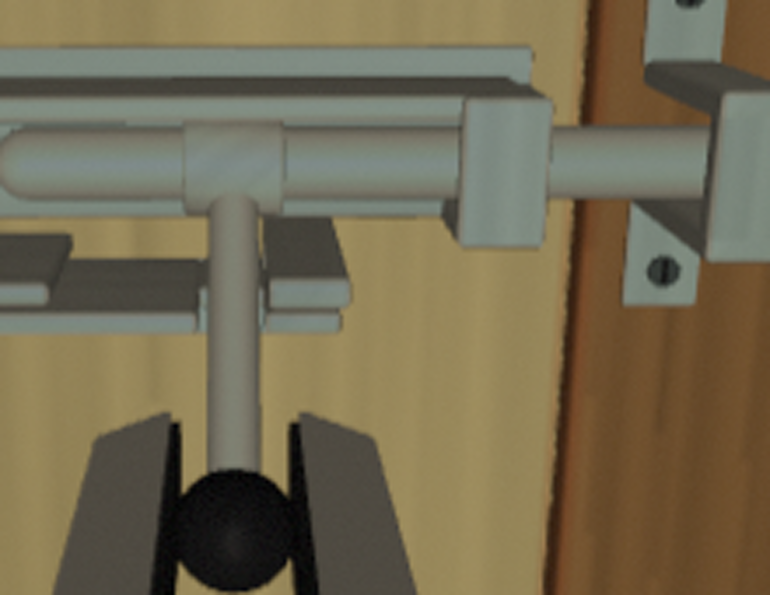

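```bash
python3 -m crank '[[0,0.005,0,0],[0,0,0,0],[0,0,0,0],[0,0,0,0],[0,0,0,0],[0,0,0,0],[0,0,0,0],[0,0,0,0],[0,0,0,0],[0,0,0,0]]' 1
```

```text
time: 15.55
tool_pos: [0.4853, 0.0866, 0.1406]
ee_rot: [3.141, 0.0, 0.164]
wrist_force: [-2.1, 2.1, -0.4]
width: 0.0162
```

```bash
python3 -m crank '[[0,0.005,0,0],[0,0,0,0],[0,0,0,0],[0,0,0,0],[0,0,0,0],[0,0,0,0],[0,0,0,0],[0,0,0,0],[0,0,0,0],[0,0,0,0]]' 1
```

```text
time: 16.8
tool_pos: [0.4853, 0.0863, 0.1406]
ee_rot: [-3.14, 0.0, 0.165]
wrist_force: [-3.1, 4.6, 0.4]
width: 0.016
```

```bash
python3 -m crank '[[0,-0.004,0,0],[-0.0255,0,0.0295,0],[-0.0215,0,0.0325,0],[-0.017,0,0.035,0],[0,0,0,0],[0,0,0,0],[0,0,0,0],[0,0,0,0],[0,0,0,0],[0,0,0,0]]' 1
python3 - <<'E'
from bench import robot
from h import *
p,d=robot.snapshot("wrist")
cv2.imwrite("pics/w9c.png",cv2.resize(p[130:300,220:440,::-1],None,fx=3.5,fy=3.5,interpolation=cv2.INTER_CUBIC))
E
```

```text
time: 18.05
tool_pos: [0.4732, 0.0843, 0.1214]
ee_rot: [3.141, -0.001, 0.164]
wrist_force: [4.1, 3.2, -2.0]
width: 0.0161
```

View pics/w9c.png

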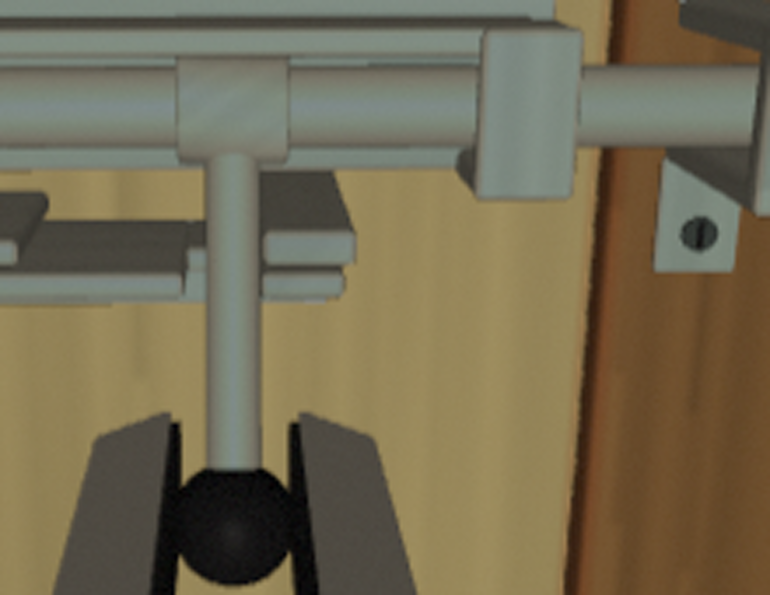

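The handle is now between the far notch's edges, at about 0.39 rad. That is below 0.6, so it is entering the notch and I'll keep lowering.

```bash
python3 -m crank '[[-0.0125,0,0.037,0],[-0.0075,0,0.038,0],[-0.0025,0,0.036,0],[0,0,0.002,0],[0,0,0.002,0],[0,0,0,0],[0,0,0,0],[0,0,0,0],[0,0,0,0],[0,0,0,0]]' 1
python3 - <<'E'
from bench import robot
from h import *
p,d=robot.snapshot("wrist")
cv2.imwrite("pics/w10c.png",cv2.resize(p[130:300,220:440,::-1],None,fx=3.5,fy=3.5,interpolation=cv2.INTER_CUBIC))
E
```

```text
time: 19.35
tool_pos: [0.4677, 0.0834, 0.0984]
ee_rot: [3.141, 0.001, 0.164]
wrist_force: [-1.8, 2.2, 5.2]
width: 0.0164
```

View pics/w10c.png

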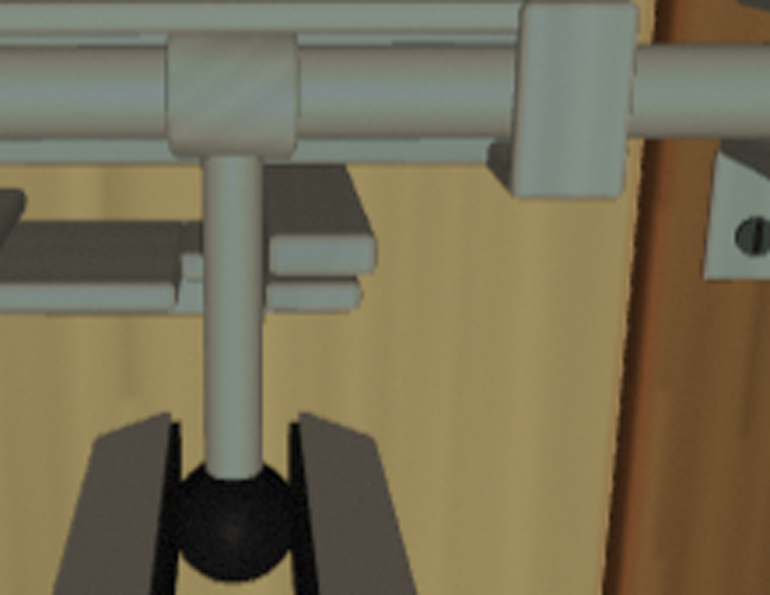

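```bash
python3 -m crank '[[0,0,0,0],[0,0,0,0],[0,0,0,0],[0,0,0,0],[0,0,0,0],[0,0,0,0],[0,0,-0.1,0],[0,0,-0.2,0],[0,0,-0.2,0],[0,0,-0.2,0]]' 0
python3 - <<'E'
from bench import robot
from h import *
for n in ["wrist","top"]:
    c=robot.camera_params(n);o=robot.get_obs();p,d=robot.snapshot(n)
    cv2.imwrite(f"pics/{n}11.png",p[:,:,::-1]);np.save(f"pics/{n}11.npy",d);np.save(f"pics/{n}11_c.npy",c)
print(o['time'],o['tool_pos'],o['ee_rot'],o['wrist_force'],o['width'])
E
```

```text
time: 20.65
tool_pos: [0.4681, 0.0836, 0.2395]
ee_rot: [3.141, -0.0, 0.164]
wrist_force: [0.0, 0.1, -0.6]
width: 0.0471
20.7 [0.47062081 0.08374034 0.24598543] [ 3.14024107 -0.01112511  0.16430182] [2.28733222 0.34388071 2.6289911 ] 0.04678171608994912
```

View pics/wrist11.png

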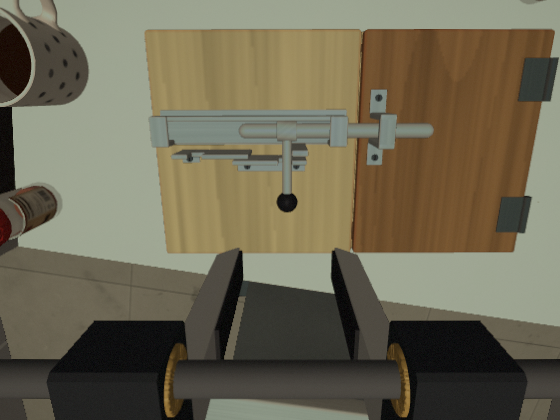

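View pics/top11.png

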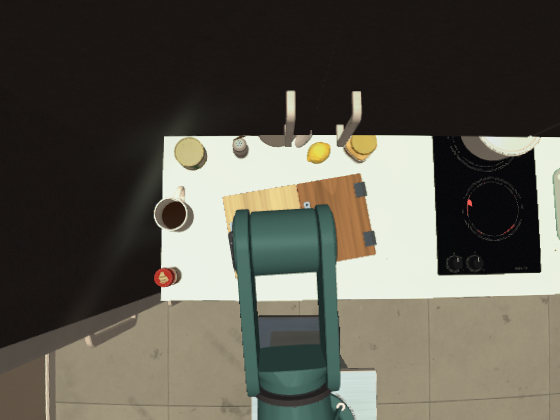

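```bash
python3 -m crank '[[0,0,0,0],[0,0,0,0],[0,0,0,0],[0,0,0,0],[0,0,0,0],[0,0,0,0],[0,0,0,0],[0,0,0,0],[0,0,0,0],[0,0,0,0]]' 0
python3 - <<'E'
from bench import robot
from h import *
n="wrist"
c=robot.camera_params(n);p,d=robot.snapshot(n)
cv2.imwrite("pics/w12.png",p[:,:,::-1]); cv2.imwrite("pics/w12c.png",cv2.resize(p[80:230,140:440,::-1],None,fx=2.6,fy=2.6,interpolation=cv2.INTER_CUBIC))
g=p.max(2); ys,xs=np.where((g[180:225,260:310]<60)); u=xs.mean()+260;v=ys.mean()+180
print(u,v,at_depth(c,[(u,v)],[d[int(v),int(u)]]), at_z(c,[(u,v)],.106))
for uv in [(430,180),(500,150),(300,230)]: print(at_depth(c,[uv],[d[uv[1],uv[0]]]))
E
```

```text
time: 22.0
tool_pos: [0.4682, 0.0836, 0.2383]
ee_rot: [3.142, -0.0, 0.164]
wrist_force: [-0.4, -0.4, -0.1]
width: 0.047
286.60135135135135 202.54054054054055 [[0.46941967 0.08331745 0.11427448]] [[0.46713051 0.08292379 0.106     ]]
[[ 0.50209049 -0.04410473  0.07891859]]
[[ 0.53882475 -0.09836384  0.07913252]]
[[0.4348391  0.06460724 0.07849013]]
```

View pics/w12c.png

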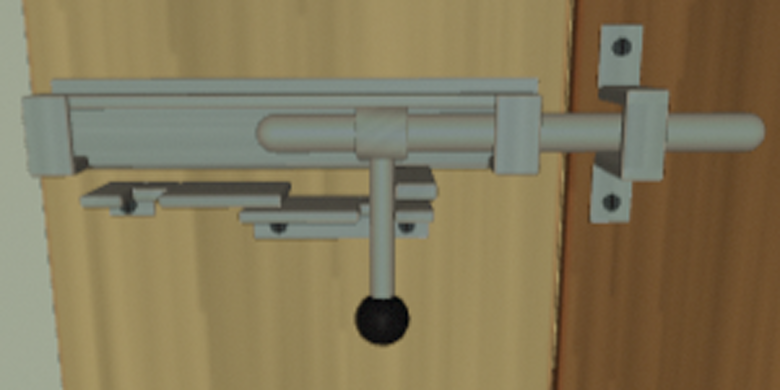

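```bash
python3 -c "
from bench import robot
print(robot.close_job())"
```

```text
the job is handed in; nothing more can be done
None
```

I shut the chest's lid and locked it with the barrel bolt, then handed the job in at about 22 s of the 48 s allowed.

- **Lid:** I pushed it down until the fingertips stopped at 80 mm height under 13 N. At the end it measured level with the deck, both about 79 mm.
- **Bolt:** I lifted the handle to about 0.78 rad and slid the bolt until it met the end stop, feeling about 5 N there. I eased back slightly, lowered the handle into the far notch and let go. The bolt travelled about 75 mm.
- **Last checks:** The wrist picture shows the bolt through the staple and the handle in the far notch. The knob's top is at 114 mm, the same as when it was down at the start. The gripper is clear and touching nothing.
- **Things around the chest:** In the top view they all stand where they were at the start; I compared the pictures by eye only.

One measurement disagreed: refitting the chest's pose from the wrist camera left errors of up to 7 pixels at the corners. I positioned the gripper from the knob seen directly instead.

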